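# Charge the ice crusher and hold its lever at half-way

### The job

With the scoop, carry at least two ice cubes from the steel tray into the open hopper on top of the red ice crusher (do not touch the ice with the gripper), then lay the scoop back inside the tray and let go of it. Then press the crusher's red spring lever down with the empty gripper until it is level, half-way to its stop and never down to the stop, and finish while still holding it there; leave the bottle, glass and other things where they stand.

Things in the scene. Friction and masses are not known exactly. Their poses are not given: they have to be found in the camera images.
- tray: Open stainless ice tray, fixed to the table: 228 (x) by 124 (y) by 45 mm high outside, walls and floor 4 mm thick. Origin under its centre on the table, z up. Its x axis runs along its length. At the start the ice lies in its -x half (nearer the robot) and the scoop in its +x half with its lip towards the ice (-x).
- scoop: Aluminium ice scoop with an upright black handle, 0.15 to 0.35 kg. Flat blade 95 mm (x) by 92 mm (y), 2.5 mm thick; rear wall 35 mm high at x = +46 mm; side walls 30 mm high on the rear 60 mm only; the open front edge (lip) is at x = -47.5 mm. Origin at the centre of the blade's underside; -x points out over the lip, z up from the blade. The scoop, 92 mm wide, fits lengthwise in the tray, 116 mm wide inside; the ice cannot slip past it.
- scoop_grip (a point): Grip point on the scoop's handle, at (66.7, 0, 115) mm in the scoop's frame. The handle is a straight bar 18 mm wide (y, grip across this) by 24 mm deep, rising from 16 to 148 mm above the blade's underside and leaning back (towards +x) by 0.2 rad.
- scoop_lip (a point): Middle of the scoop's front edge (underside of the blade), at (-47.5, 0, 0) mm in the scoop's frame.
- crusher: Red ice crusher, fixed to the table, 180 (x) by 170 (y) mm, rim 175 mm above the table. Origin under its centre on the table, z up. Open square steel hopper on top, 136 mm by 136 mm inside, 70 mm deep, centred on the origin. Its lever sticks out on its -y side.
- hopper_floor (a point): Centre of the hopper's floor, 105 mm above the table; axes as the crusher's. The rim is 70 mm above this point.
- lever (a joint): Spring-loaded hold-to-run lever of the crusher, in rad: 0 = up (points up by 0.3 rad), 0.3 = level (half-way, beside the green mark), 0.6 = fully down on its stop. It springs up when let go. The hinge is horizontal along the crusher's x axis at (0, -92, 100) mm in the crusher's frame; the lever reaches out towards the crusher's -y. At the pad it takes about 4 N to start, 8 N at level, 12 N at the stop.
- lever_pad (a point): Centre of the top face of the lever's square red pad (42 mm by 42 mm, 10 mm thick), 105 mm from the hinge; press it down from above. From up to level this point sinks about 31 mm, and about as much again to the stop; level, it is 105 mm above the table. Site axes turn with the lever.
- ice0_centre (a point): Centre of ice cube 0: pale blue-white, 26 mm with rounded edges, 15 g, slippery (friction about 0.1).
- ice1_centre (a point): Centre of ice cube 1: pale blue-white, 26 mm with rounded edges, 15 g, slippery (friction about 0.1).
- ice2_centre (a point): Centre of ice cube 2: pale blue-white, 26 mm with rounded edges, 15 g, slippery (friction about 0.1).
- ice3_centre (a point): Centre of ice cube 3: pale blue-white, 26 mm with rounded edges, 15 g, slippery (friction about 0.1).
- ice4_centre (a point): Centre of ice cube 4: pale blue-white, 26 mm with rounded edges, 15 g, slippery (friction about 0.1).
- ice5_centre (a point): Centre of ice cube 5: pale blue-white, 26 mm with rounded edges, 15 g, slippery (friction about 0.1).
- champagne: Bystander, leave alone: dark green sparkling-wine bottle with gold foil, 88 mm across, 300 mm tall. Origin at the centre of its underside.
- glass_a: Bystander, leave alone: clear stemless tasting glass, 80 mm across, 90 mm tall. Origin at the centre of its underside.
- stopper: Bystander, leave alone: small steel bottle stopper, 38 mm across, 54 mm tall, standing. Origin at the centre of its underside.
- corkscrew: Bystander, leave alone: folded waiter's corkscrew with a wooden handle, 130 mm long, 14 mm high, lying. Origin at the centre of its underside.
- cork_pot: Bystander, leave alone: white ceramic pot of corks, 104 mm across, 77 mm tall. Origin at the centre of its underside.
There are look-alikes about, which are no part of the job. Leave any black look-alike of the part that bears ice4_centre alone. What is shaped like the part that bears ice3_centre but orange or turquoise is not meant.

How it is judged (in metres and radians):
On the way, in this order (a step that is already met when the one before it is completed fails the run):
1. at least two ice cubes are in the crusher's hopper (((horizontal distance between ice1_centre and hopper_floor below 0.085 m and z of ice1_centre in the frame of hopper_floor between 0 and 0.068 m) or (horizontal distance between ice2_centre and hopper_floor below 0.085 m and z of ice2_centre in the frame of hopper_floor between 0 and 0.068 m) or (horizontal distance between ice3_centre and hopper_floor below 0.085 m and z of ice3_centre in the frame of hopper_floor between 0 and 0.068 m) or (horizontal distance between ice4_centre and hopper_floor below 0.085 m and z of ice4_centre in the frame of hopper_floor between 0 and 0.068 m) or (horizontal distance between ice5_centre and hopper_floor below 0.085 m and z of ice5_centre in the frame of hopper_floor between 0 and 0.068 m)) and ((horizontal distance between ice0_centre and hopper_floor below 0.085 m and z of ice0_centre in the frame of hopper_floor between 0 and 0.068 m) or (horizontal distance between ice2_centre and hopper_floor below 0.085 m and z of ice2_centre in the frame of hopper_floor between 0 and 0.068 m) or (horizontal distance between ice3_centre and hopper_floor below 0.085 m and z of ice3_centre in the frame of hopper_floor between 0 and 0.068 m) or (horizontal distance between ice4_centre and hopper_floor below 0.085 m and z of ice4_centre in the frame of hopper_floor between 0 and 0.068 m) or (horizontal distance between ice5_centre and hopper_floor below 0.085 m and z of ice5_centre in the frame of hopper_floor between 0 and 0.068 m)) and ((horizontal distance between ice0_centre and hopper_floor below 0.085 m and z of ice0_centre in the frame of hopper_floor between 0 and 0.068 m) or (horizontal distance between ice1_centre and hopper_floor below 0.085 m and z of ice1_centre in the frame of hopper_floor between 0 and 0.068 m) or (horizontal distance between ice3_centre and hopper_floor below 0.085 m and z of ice3_centre in the frame of hopper_floor between 0 and 0.068 m) or (horizontal distance between ice4_centre and hopper_floor below 0.085 m and z of ice4_centre in the frame of hopper_floor between 0 and 0.068 m) or (horizontal distance between ice5_centre and hopper_floor below 0.085 m and z of ice5_centre in the frame of hopper_floor between 0 and 0.068 m)) and ((horizontal distance between ice0_centre and hopper_floor below 0.085 m and z of ice0_centre in the frame of hopper_floor between 0 and 0.068 m) or (horizontal distance between ice1_centre and hopper_floor below 0.085 m and z of ice1_centre in the frame of hopper_floor between 0 and 0.068 m) or (horizontal distance between ice2_centre and hopper_floor below 0.085 m and z of ice2_centre in the frame of hopper_floor between 0 and 0.068 m) or (horizontal distance between ice4_centre and hopper_floor below 0.085 m and z of ice4_centre in the frame of hopper_floor between 0 and 0.068 m) or (horizontal distance between ice5_centre and hopper_floor below 0.085 m and z of ice5_centre in the frame of hopper_floor between 0 and 0.068 m)) and ((horizontal distance between ice0_centre and hopper_floor below 0.085 m and z of ice0_centre in the frame of hopper_floor between 0 and 0.068 m) or (horizontal distance between ice1_centre and hopper_floor below 0.085 m and z of ice1_centre in the frame of hopper_floor between 0 and 0.068 m) or (horizontal distance between ice2_centre and hopper_floor below 0.085 m and z of ice2_centre in the frame of hopper_floor between 0 and 0.068 m) or (horizontal distance between ice3_centre and hopper_floor below 0.085 m and z of ice3_centre in the frame of hopper_floor between 0 and 0.068 m) or (horizontal distance between ice5_centre and hopper_floor below 0.085 m and z of ice5_centre in the frame of hopper_floor between 0 and 0.068 m)) and ((horizontal distance between ice0_centre and hopper_floor below 0.085 m and z of ice0_centre in the frame of hopper_floor between 0 and 0.068 m) or (horizontal distance between ice1_centre and hopper_floor below 0.085 m and z of ice1_centre in the frame of hopper_floor between 0 and 0.068 m) or (horizontal distance between ice2_centre and hopper_floor below 0.085 m and z of ice2_centre in the frame of hopper_floor between 0 and 0.068 m) or (horizontal distance between ice3_centre and hopper_floor below 0.085 m and z of ice3_centre in the frame of hopper_floor between 0 and 0.068 m) or (horizontal distance between ice4_centre and hopper_floor below 0.085 m and z of ice4_centre in the frame of hopper_floor between 0 and 0.068 m))), for 0.2 s.
2. the scoop lies in the tray again, let go (all of step 1 and x of scoop in the frame of tray between -0.11 and 0.11 m and y of scoop in the frame of tray between -0.062 and 0.062 m and z of scoop in the frame of tray between -0.01 and 0.05 m and contact force between each of the arm, the fingers and scoop below 0.1 N and linear speed of scoop below 0.05 m/s), for 0.2 s.
3. the gripper holds the lever about level (all of step 2 and value of joint lever between 0.18 and 0.42 rad and contact force between the fingers and crusher above 1 N), for 0.2 s.
At the end, for the whole second after the job is handed in: Two or more ice cubes lie in the hopper below its rim; the scoop lies in the tray (origin over its floor, under 50 mm up), untouched, at rest; the fingers press the lever with over 1 N and it stays between 0.18 and 0.42 rad (level is 0.30) through the last second (all of step 3); the arm keeps its last pose, push and grip.
It fails at once if the gripper or arm touches the ice (contact force between any of the fingers, the arm and ice0 above 0.5 N or contact force between any of the fingers, the arm and ice1 above 0.5 N or contact force between any of the fingers, the arm and ice2 above 0.5 N or contact force between any of the fingers, the arm and ice3 above 0.5 N or contact force between any of the fingers, the arm and ice4 above 0.5 N or contact force between any of the fingers, the arm and ice5 above 0.5 N).
It fails at once if the lever is pushed down to its stop (value of joint lever above 0.56 rad).
It fails at once if a bystander is moved by more than 30 mm or knocked over ((distance of champagne from where it was at the start of the episode above 0.03 m or angle between champagne's own z axis and vertical above 0.5 rad) or (distance of glass_a from where it was at the start of the episode above 0.03 m or angle between glass_a's own z axis and vertical above 0.5 rad) or (distance of stopper from where it was at the start of the episode above 0.03 m or angle between stopper's own z axis and vertical above 0.5 rad) or (distance of corkscrew from where it was at the start of the episode above 0.03 m or angle between corkscrew's own z axis and vertical above 0.5 rad) or (distance of cork_pot from where it was at the start of the episode above 0.03 m or angle between cork_pot's own z axis and vertical above 0.5 rad)).
It also fails if it takes over 72 s, if anything falls off the work surface, if the arm or the gripper's body presses on something with over 40 N, if the wrist force passes 120 N, or if a joint passes its speed limit or range.

### The arm

A 7-joint arm with a two-finger parallel gripper is mounted at the origin on the work surface. World frame = base frame: x ahead of the robot, y to its left, z up, the work surface at z = 0. Lengths are in mm, angles in rad, forces in N, time in s.
With the tool pointing down it reaches from about 425 to 875 mm from the base axis. Payload 8.4 kg.
Tool frame: the origin (TCP) lies on the front face of the gripper's body, between the roots of the fingers; the fingertips stand 70 mm ahead of it and the grasp point (between the pads) lies 51 mm ahead of it; z points along the fingers, y is the line along which they close (so a half turn about z gives the same grasp; the last joint's range is limited). The gripper opens to 87 mm and grips with 3 to 60 N. Pads are 19 mm wide; open, the fingers measure 117 mm over their backs; the gripper's body (75 mm by 190 mm) begins 51 mm behind the grasp point.
Start: joints at [-1.277, 0.333, 0.04, 1.465, -0.013, 1.343, -0.059], TCP at [248.805, 600.469, 292.246] pointing down, gripper open.
Joint ranges: [-2.58, 2.58], [-0.38, 2.09], [-1.3, 1.39], [0.25, 2.4], [-1.5, 4.64], [0.08, 2.09], [-2.65, 2.65]. Speed limits (rad/s): [2.22, 2.22, 2.79, 2.79, 3.14, 3.14, 3.14].

### API

Orientations are given as [roll, pitch, yaw] about the fixed x, y, z axes, in that order (R = Rz(yaw) Ry(pitch) Rx(roll)).
In Python, from bench import bot, vision, hand_in gives the robot as it stands.
- The arm moves only by the tool send_rows, never from a script. Its arguments are lists of equal length, an entry for each row: "slide": the shift along the world's x, y, z scaled (see below), a list of three; "delta_rot": the turn, a rotation vector about the world's x, y, z scaled (see below), a list of three; "grip": the opening, from 0 (shut) to 1 (fully open). In form: {"slide": [[dx, dy, dz], ...], "delta_rot": [[ax, ay, az], ...], "grip": [grip, ...]}. A call has 1 to 12 rows; each row is the pose to reach, as a shift and turn from the pose commanded when the call began; what a row does not reach only later rows make up. The controller multiplies each number of a shift by 15 cm and each number of a turn by 2 rad. A row lasts 1/12 s, in which the tool goes at most 41.7 mm and 7.16 degrees, less where a joint would pass 70% of its speed; a pose out of reach is approached as far as the arm can. A call with a number of a shift or a turn outside -1 to 1 is refused whole. A call with a gripper value outside its range is refused whole. The fingers move at their own pace and stop on an object; the grip force is fixed at half the most. Time passes only in rows, so rows that repeat a pose let the fingers close. It gives the time, the measured TCP pose, the force, the opening and the grip force at its end, in the units of the state.
- bot.read_state(): the state, without advancing time (a new reading comes with each control period).
- vision.camera(name): name is "scene" or "top"; returns a dict with "frame" (480x640x3 uint8, blue, green, red), "fx", "fy", "cx", "cy" (pixels), "extrinsics" (4x4, takes a point from camera to world coordinates). Camera axes: x right, y up, looking along -z (the intrinsics and any distortion apply to the point x, -y, -z); pixel columns grow to the right and rows downward; lengths in mm; the calibration is good to about 2 mm. A picture is of the moment at which its call begins. There is no depth.
- hand_in(): hands the job in; it is judged then, once.
The state is a dict: "time": time; "joints": joint angles; "joint_velocities": joint speeds; "tau": joint torques, N m; "tool_pos": TCP position; "orientation": TCP orientation; "force": force on the tool from outside, world axes, zero at the start; "ft_torque": the same for the moment, N m; "finger_gap": opening from 0.0 (shut) to 1.0 (fully open); "gripper_force": force on a finger pad.
Only numpy, scipy, OpenCV 4.12 (cv2) and the standard library are available. Lean on these libraries where they do the work, as an engineer would, in place of code of your own. Each camera call takes 0.05 s, during which the arm holds its last target. There are 200 camera calls.

## Working session

There is one attempt and no reset: what is moved stays moved. The work goes in short steps, Python scripts to look and compute and a tool call to move; the robot and the scene stay as the last step left them, time stands still between calls to the robot, and variables do not carry over. Pictures are saved under pics/ and viewed, at most 10 in all, crops included, and the job is handed in when it is done.

Besides the shell and the picture viewer there is one more tool, called after ">>>" as a command line: name --argument value ..., lists and objects as JSON in quotes. send_rows: Moves the arm, as the interface text tells. Shifts and turns lie within -1 to 1; 1 stands for 15 cm of shift or 2 rad of turn. Its arguments: {"type":"object","properties":{"slide":{"type":"array"},"delta_rot":{"type":"array"},"grip":{"type":"array"}},"required":["slide","delta_rot","grip"]}

```bash
mkdir -p pics; cat > h.py <<'E'
import numpy as np, cv2
from bench import bot, vision
def snap(name, fn):
    c=vision.camera(name); cv2.imwrite('pics/'+fn,c['frame']); np.savez('pics/'+fn+'.npz',**{k:v for k,v in c.items()}); return c
def ray(c,u,v):
    E=np.array(c['extrinsics']); d=np.array([(u-c['cx'])/c['fx'],-(v-c['cy'])/c['fy'],-1.]); return E[:3,3],E[:3,:3]@d
def at_z(c,u,v,z):
    o,d=ray(c,u,v); return o+d*(z-o[2])/d[2]
def proj(c,p):
    E=np.array(c['extrinsics']); q=E[:3,:3].T@(np.array(p)-E[:3,3]); return c['cx']+c['fx']*q[0]/-q[2], c['cy']-c['fy']*q[1]/-q[2]
E
python3 - <<'E'
from h import *
a=snap('top','top0.png'); b=snap('scene','sc0.png')
for c in (a,b): print({k:np.round(v,3).tolist() for k,v in c.items() if k!='frame'})
print(bot.read_state())
E
```

```text
{'fx': 581.847, 'fy': 581.847, 'cx': 306.135, 'cy': 231.388, 'extrinsics': [[0.028, 0.988, -0.15, 296.378], [-1.0, 0.028, -0.002, 35.094], [0.002, 0.15, 0.989, 1657.379], [0.0, 0.0, 0.0, 1.0]]}
{'fx': 556.922, 'fy': 556.922, 'cx': 323.256, 'cy': 230.897, 'extrinsics': [[0.814, -0.367, 0.45, 1063.14], [0.581, 0.535, -0.613, -679.528], [-0.016, 0.761, 0.649, 846.431], [0.0, 0.0, 0.0, 1.0]]}
{'time': 0.1, 'joints': array([-1.27719661,  0.33388128,  0.03988542,  1.46615994, -0.01339604,
        1.34328438, -0.05851776]), 'joint_velocities': array([ 0.00028694,  0.00050801,  0.00067093, -0.00136263, -0.00124863,
       -0.0013152 ,  0.00208427]), 'tau': array([ 4.60729731e-03, -6.57810187e+01,  1.34019658e+00, -4.04705572e+01,
       -5.97053580e-02,  4.10815619e-02,  5.16496175e-05]), 'tool_pos': array([248.71128456, 600.20220453, 291.43298136]), 'orientation': array([-3.14012964e+00,  1.07236744e-04,  2.74874939e+00]), 'force': array([ 0.0310599 , -0.29121361, -0.79227065]), 'ft_torque': array([-0.03280788,  0.06654046,  0.00507169]), 'gripper_force': 0.0, 'finger_gap': 1.004256389990187}
```

View pics/top0.png

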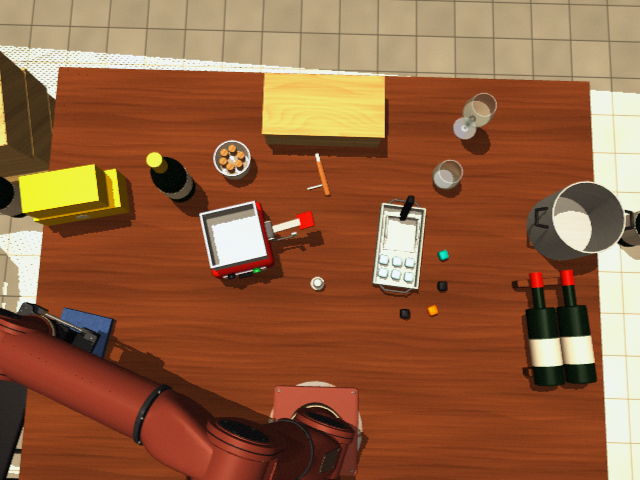

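View pics/sc0.png

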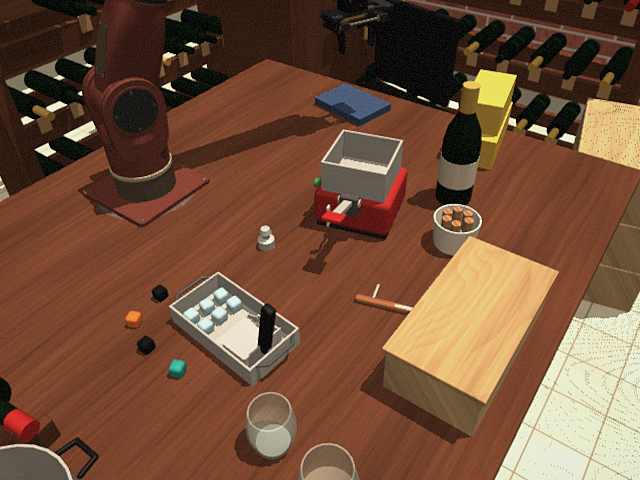

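The top view shows the tray at about (400,247), with six pale cubes at about (382-411, 259-275) and the black scoop handle at (407,208). The crusher is at (237,240) with its red pad at (306,220). The candidates for ice are the six pale blue cubes in the tray, which fit the description, and the black (405,314) and (442,286), orange (433,310) and turquoise (444,255) look-alikes on the table, which I'll leave alone. I'll confirm in one enlarged crop.

```bash
python3 - <<'E'
from h import *
t=cv2.imread('pics/top0.png'); s=cv2.imread('pics/sc0.png')
a=cv2.resize(t[190:305,365:455],None,fx=4.4,fy=4.4,interpolation=cv2.INTER_CUBIC)[:506]
b=cv2.resize(t[190:290,190:325],None,fx=2.96,fy=2.96,interpolation=cv2.INTER_CUBIC)
o=np.zeros((506,800,3),np.uint8); o[:,:396]=a[:, :396]; o[:b.shape[0],400:400+b.shape[1]]=b[:,:400]
cv2.imwrite('pics/crop1.png',o)
E
```

```text
(no output)
```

View pics/crop1.png

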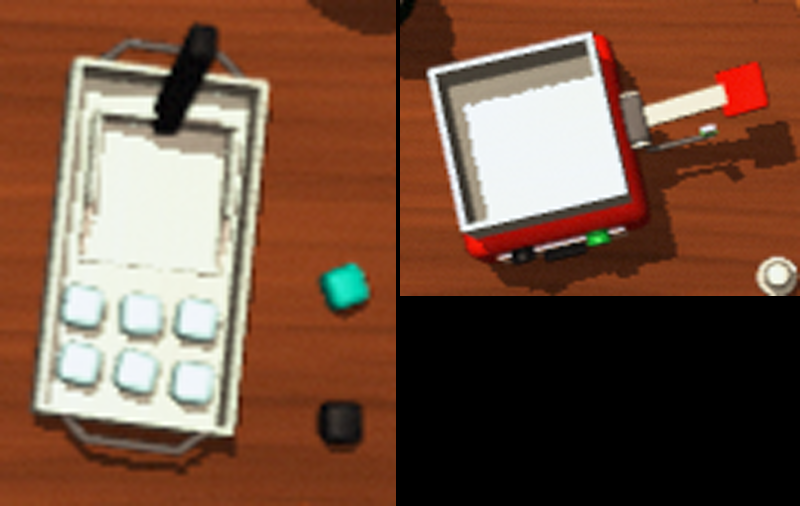

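The crop confirms it: the six cubes in the tray are pale blue-white. The turquoise and black ones outside are look-alikes. The lip line is at about crop (80,262)-(218,274), the handle top at (203,35) and the pad at (742,89).

```bash
python3 - <<'E'
from h import *
from scipy.optimize import least_squares
a=dict(np.load('pics/top0.png.npz')); b=dict(np.load('pics/sc0.png.npz'))
T=lambda u,v:(365+u/4.4,190+v/4.4); C=lambda u,v:(190+(u-400)/2.96,190+v/2.96)
def rect(pts,z,L,W):
    P=np.array([at_z(a,*p,z)[:2] for p in pts]); print(P.round(1).tolist())
    def f(q,full=0):
        c,s=np.cos(q[2]),np.sin(q[2]); loc=np.array([[L,W],[L,-W],[-L,-W],[-L,W]])/2
        return (q[:2]+loc@np.array([[c,s],[-s,c]])-P).ravel()
    r=least_squares(f,[*P.mean(0),0]); print('fit',r.x.round(3),'rms',np.sqrt((r.fun**2).mean()).round(1)); return r.x
t=rect([T(75,60),T(268,80),T(233,435),T(37,410)],45,228,124)
k=rect([C(430,70),C(592,35),C(628,192),C(463,228)],175,144,144)
print('pad',at_z(a,*C(742,89),134).round(1))
ice=[at_z(a,*T(*p),30).round(1)[:2] for p in [(83,306),(140,314),(196,320),(80,362),(136,371),(191,382)]]
c,s=np.cos(t[2]),np.sin(t[2]); R=np.array([[c,-s],[s,c]])
print('ice in tray',[ (R.T@(i-t[:2])).round(0).tolist() for i in ice])
for p,z in [((80,262),7),((218,274),7),((203,35),150),((165,130),30)]:
    w=at_z(a,*T(*p),z); print('scoop',w.round(1),(R.T@(w[:2]-t[:2])).round(1))
# check scene cam: tray corners reproj
for x,y in [(114,62),(114,-62),(-114,-62),(-114,62)]:
    print('scene',np.round(proj(b,[*(t[:2]+R@[x,y]),45]),1))
c2,s2=np.cos(k[2]),np.sin(k[2]);print('hopper scene',[np.round(proj(b,[k[0]+c2*x-s2*y,k[1]+s2*x+c2*y,175]),0).tolist() for x,y in [(72,72),(72,-72),(-72,-72),(-72,72)]])
E
```

```text
[[626.2, -173.6], [616.7, -297.5], [389.1, -274.9], [401.3, -151.7]]
fit [ 5.08314e+02 -2.24395e+02 -9.60000e-02] rms 0.7
[[559.7, 313.7], [594.9, 173.4], [457.5, 136.6], [422.3, 277.6]]
fit [5.08608e+02 2.25309e+02 2.52000e-01] rms 0.9
pad [557.7  40.7 134. ]
ice in tray [[-43.0, 38.0], [-43.0, 2.0], [-43.0, -34.0], [-79.0, 37.0], [-80.0, 1.0], [-83.0, -35.0]]
scoop [ 500.4 -182.9    7. ] [-11.8  40.5]
scoop [ 495.1 -272.5    7. ] [ -8.5 -49.1]
scoop [ 622.2 -236.8  150. ] [114.6  -1.5]
scoop [ 584.9 -234.    30. ] [77.2 -2.2]
scene [297.3 328. ]
scene [248. 371.]
scene [166.7 306.5]
scene [216.  271.8]
hopper scene [[401.0, 141.0], [383.0, 175.0], [320.0, 162.0], [342.0, 130.0]]
```

>>> send_rows --slide '[[0.2, -0.47, 0.1], [0.4, -0.93, 0.1], [0.4, -0.93, 0.1], [0.4, -0.93, 0.1], [0.4, -0.93, 0.1]]' --delta_rot '[[0, 0, 0.077], [0, 0, 0.077], [0, 0, 0.077], [0, 0, 0.077], [0, 0, 0.077]]' --grip '[1, 1, 1, 1, 1]'

```text
time: 0.52
tool_pos: [313.0, 455.3, 308.0]
orientation: [-3.141, 0.002, 2.895]
force: [1.3, 1.4, 1.5]
finger_gap: 1.0
gripper_force: 0.0
```

>>> send_rows --slide '[[0.2, -0.47, 0], [0.4, -0.93, 0], [0.4, -0.93, 0], [0.4, -0.93, 0], [0.4, -0.93, 0]]' --delta_rot '[[0, 0, 0.077], [0, 0, 0.077], [0, 0, 0.077], [0, 0, 0.077], [0, 0, 0.077]]' --grip '[1, 1, 1, 1, 1]'

```text
time: 0.93
tool_pos: [371.8, 315.6, 307.4]
orientation: [-3.14, 0.001, 3.049]
force: [1.6, 0.7, 0.4]
finger_gap: 1.0
gripper_force: 0.0
```

>>> send_rows --slide '[[0.2, -0.47, 0], [0.4, -0.93, 0], [0.4, -0.93, 0], [0.4, -0.93, 0], [0.4, -0.93, 0]]' --delta_rot '[[0, 0, 0], [0, 0, 0], [0, 0, 0], [0, 0, 0], [0, 0, 0]]' --grip '[1, 1, 1, 1, 1]'

```text
time: 1.35
tool_pos: [431.0, 176.1, 307.4]
orientation: [-3.141, 0.001, 3.049]
force: [0.4, 0.5, 1.0]
finger_gap: 1.005
gripper_force: 0.0
```

>>> send_rows --slide '[[0.2, -0.47, 0], [0.4, -0.93, 0], [0.4, -0.93, 0], [0.4, -0.93, 0], [0.4, -0.93, 0]]' --delta_rot '[[0, 0, 0], [0, 0, 0], [0, 0, 0], [0, 0, 0], [0, 0, 0]]' --grip '[1, 1, 1, 1, 1]'

```text
time: 1.77
tool_pos: [490.2, 36.7, 307.4]
orientation: [-3.14, 0.001, 3.049]
force: [-0.4, 0.0, -0.4]
finger_gap: 1.001
gripper_force: 0.0
```

>>> send_rows --slide '[[0.2, -0.47, 0], [0.4, -0.93, 0], [0.4, -0.93, 0], [0.4, -0.93, 0], [0.4, -0.93, 0]]' --delta_rot '[[0, 0, 0], [0, 0, 0], [0, 0, 0], [0, 0, 0], [0, 0, 0]]' --grip '[1, 1, 1, 1, 1]'

```text
time: 2.18
tool_pos: [549.6, -102.4, 307.1]
orientation: [-3.139, 0.001, 3.05]
force: [-0.6, -1.0, -0.2]
finger_gap: 0.998
gripper_force: 0.0
```

>>> send_rows --slide '[[0.21, -0.46, 0], [0.38, -0.84, 0], [0.421, -0.927, 0], [0.421, -0.927, 0], [0.421, -0.927, 0], [0.421, -0.927, 0]]' --delta_rot '[[0, 0, 0], [0, 0, 0], [0, 0, 0], [0, 0, 0], [0, 0, 0], [0, 0, 0]]' --grip '[1, 1, 1, 1, 1, 1]'

```text
time: 2.68
tool_pos: [612.0, -236.8, 306.1]
orientation: [-3.141, -0.002, 3.055]
force: [0.2, 0.7, -0.7]
finger_gap: 1.0
gripper_force: 0.0
```

```bash
python3 - <<'E'
from h import *
s=bot.read_state(); print(s['tool_pos'],s['orientation'],s['joints'].round(2))
b=snap('scene','sc1.png'); a=snap('top','top1.png')
A=cv2.resize(b['frame'][150:390,150:350],None,fx=2.4,fy=2.4,interpolation=cv2.INTER_CUBIC)
B=cv2.resize(a['frame'][180:300,360:440],None,fx=3.9,fy=4.8,interpolation=cv2.INTER_CUBIC)
cv2.imwrite('pics/v1.png',np.hstack([A,B[:A.shape[0]]]))
for z in (152,119): print(np.round(proj(b,[612.2,-236.4,z]),1))
E
```

```text
[ 612.04259062 -236.82870316  306.08732501] [-3.14086350e+00 -1.94556855e-03  3.05456218e+00] [-0.23  0.4   0.73  1.45 -0.27  1.39  1.99]
[263.9 306.4]
[265.6 319.4]
```

View pics/v1.png

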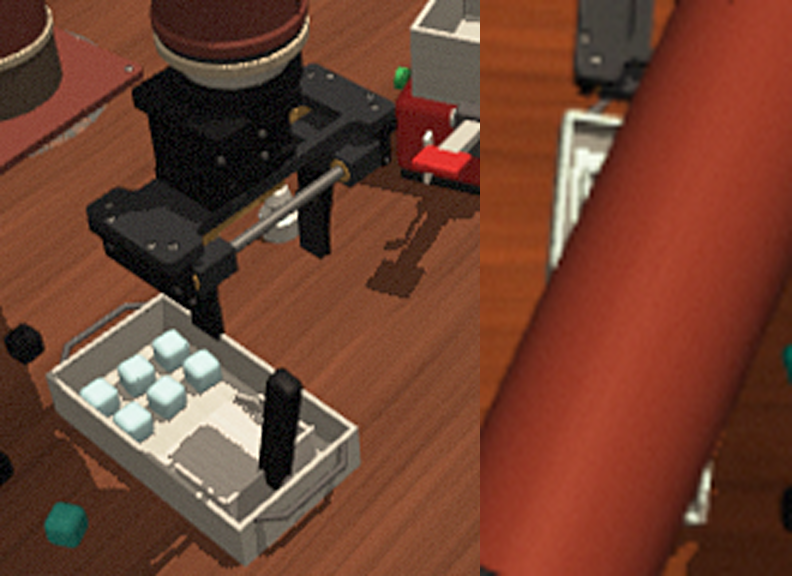

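The open fingers straddle the handle, whose top is at crop (284,372). The handle matches the prediction within 2 mm, so I descend and grip.

>>> send_rows --slide '[[0, 0, -0.2], [0, 0, -0.4], [0, 0, -0.6], [0, 0, -0.78], [0, 0, -0.87], [0, 0, -0.91], [0, 0, -0.91], [0, 0, -0.91], [0, 0, -0.91], [0, 0, -0.91], [0, 0, -0.91], [0, 0, -0.91]]' --delta_rot '[[0, 0, 0], [0, 0, 0], [0, 0, 0], [0, 0, 0], [0, 0, 0], [0, 0, 0], [0, 0, 0], [0, 0, 0], [0, 0, 0], [0, 0, 0], [0, 0, 0], [0, 0, 0]]' --grip '[1, 1, 1, 1, 1, 1, 1, 0.5, 0, 0, 0, 0]'

```text
time: 3.78
tool_pos: [612.2, -236.2, 171.5]
orientation: [-3.141, 0.001, 3.057]
force: [-0.4, 0.4, 2.3]
finger_gap: 0.707
gripper_force: 0.0
```

>>> send_rows --slide '[[0, 0, 0], [0, 0, 0], [0, 0, 0], [0, 0, 0]]' --delta_rot '[[0, 0, 0], [0, 0, 0], [0, 0, 0], [0, 0, 0]]' --grip '[0, 0, 0, 0]'

```text
time: 4.12
tool_pos: [611.9, -236.1, 170.7]
orientation: [-3.142, -0.0, 3.057]
force: [0.0, 0.3, -0.0]
finger_gap: 0.408
gripper_force: 0.0
```

>>> send_rows --slide '[[0, 0, 0], [0, 0, 0], [0, 0, 0], [0, 0, 0], [0, 0, 0], [0, 0, 0], [0, 0, 0]]' --delta_rot '[[0, 0, 0], [0, 0, 0], [0, 0, 0], [0, 0, 0], [0, 0, 0], [0, 0, 0], [0, 0, 0]]' --grip '[0, 0, 0, 0, 0, 0, 0]'

```text
time: 4.7
tool_pos: [612.0, -236.0, 170.7]
orientation: [-3.142, 0.0, 3.057]
force: [0.8, 0.1, -2.2]
finger_gap: 0.205
gripper_force: 30.0
```

Gripped: the gap is 17.8 mm, which is the handle width, at 30 N. Next I push the blade under the ice towards the -x wall, lip slightly down.

>>> send_rows --slide '[[-0.033, 0.003, 0.019], [-0.09, 0.009, 0.019], [-0.15, 0.015, 0.019], [-0.21, 0.02, 0.019], [-0.27, 0.026, 0.019], [-0.33, 0.032, 0.019], [-0.39, 0.037, 0.019], [-0.45, 0.043, 0.019], [-0.51, 0.049, 0.019], [-0.56, 0.054, 0.019], [-0.6, 0.058, 0.019], [-0.62, 0.06, 0.019]]' --delta_rot '[[-0.0014, -0.015, 0], [-0.0014, -0.015, 0], [-0.0014, -0.015, 0], [-0.0014, -0.015, 0], [-0.0014, -0.015, 0], [-0.0014, -0.015, 0], [-0.0014, -0.015, 0], [-0.0014, -0.015, 0], [-0.0014, -0.015, 0], [-0.0014, -0.015, 0], [-0.0014, -0.015, 0], [-0.0014, -0.015, 0]]' --grip '[0, 0, 0, 0, 0, 0, 0, 0, 0, 0, 0, 0]'

```text
time: 5.7
tool_pos: [524.1, -228.0, 177.9]
orientation: [-3.139, 0.045, 3.057]
force: [19.0, -2.2, 15.7]
finger_gap: 0.205
gripper_force: 30.0
```

```bash
python3 - <<'E'
from h import *
b=snap('scene','sc2.png'); s=bot.read_state(); print(s['tool_pos'],s['orientation'],s['force'])
A=cv2.resize(b['frame'][240:390,150:320],None,fx=4,fy=4,interpolation=cv2.INTER_CUBIC)
cv2.imwrite('pics/v2.png',A)
E
```

```text
[ 523.88284107 -228.02438123  178.05699898] [-3.13960493  0.04507437  3.05710102] [15.36214354 -1.58373871 11.645164  ]
```

View pics/v2.png

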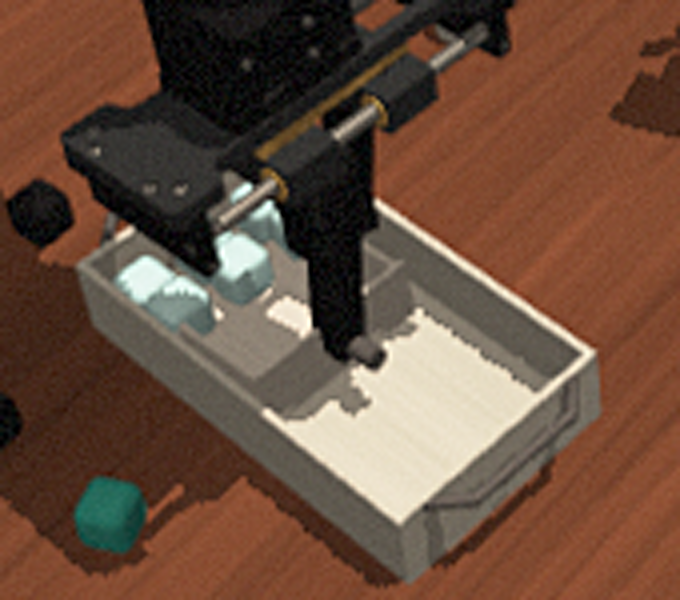

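The front row of cubes, at crop (175-265, 215-300), has moved back against the wall row, and the lip is roughly under it. I relieve the push and tip the lip up, pivoting on the blade's rear edge.

>>> send_rows --slide '[[0.04, -0.004, 0], [0.073, -0.007, -0.003], [0.128, -0.012, -0.011], [0.182, -0.018, -0.021], [0.236, -0.023, -0.035], [0.289, -0.028, -0.051], [0.342, -0.033, -0.069], [0.393, -0.038, -0.091], [0.443, -0.043, -0.114], [0.443, -0.043, -0.114], [0.443, -0.043, -0.114]]' --delta_rot '[[0, 0, 0], [0.0014, 0.015, 0], [0.004, 0.04, 0], [0.006, 0.065, 0], [0.009, 0.09, 0], [0.011, 0.114, 0], [0.013, 0.139, 0], [0.016, 0.164, 0], [0.018, 0.189, 0], [0.018, 0.189, 0], [0.018, 0.189, 0]]' --grip '[0, 0, 0, 0, 0, 0, 0, 0, 0, 0, 0]'

```text
time: 6.67
tool_pos: [586.2, -232.6, 156.6]
orientation: [3.137, -0.35, 3.059]
force: [2.4, 2.9, 4.8]
finger_gap: 0.202
gripper_force: 30.0
```

```bash
python3 - <<'E'
from h import *
b=snap('scene','sc3.png'); s=bot.read_state(); print(s['tool_pos'],s['orientation'],s['force'],s['joints'].round(2))
A=cv2.resize(b['frame'][240:390,150:320],None,fx=4,fy=4,interpolation=cv2.INTER_CUBIC)
cv2.imwrite('pics/v3.png',A)
E
```

```text
[ 586.05134606 -232.6463906   156.76691341] [ 3.13691836 -0.34932516  3.05850367] [3.2187543  2.64613171 3.71393053] [-0.16  0.69  0.68  1.43 -0.29  1.49  2.02]
```

View pics/v3.png

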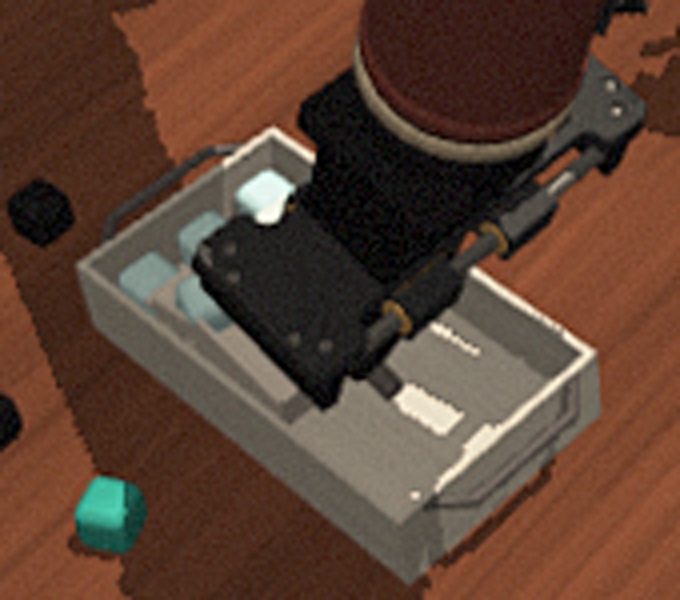

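Three cubes stay at the wall (150,280), (207,235), (265,190), and one is at about (205,300) near the lip. The rest are hidden. I lift and count what stays in the tray.

>>> send_rows --slide '[[0.01, 0, 0.05], [0.02, 0, 0.13], [0.02, 0, 0.25], [0.02, 0, 0.4], [0.02, 0, 0.55], [0.02, 0, 0.7], [0.02, 0, 0.82], [0.02, 0, 0.9], [0.02, 0, 0.93], [0.02, 0, 0.93]]' --delta_rot '[[0, 0, 0], [0, 0, 0], [0, 0, 0], [0, 0, 0], [0, 0, 0], [0, 0, 0], [0, 0, 0], [0, 0, 0], [0, 0, 0], [0, 0, 0]]' --grip '[0, 0, 0, 0, 0, 0, 0, 0, 0, 0]'

```text
time: 7.55
tool_pos: [588.4, -233.9, 297.0]
orientation: [3.138, -0.348, 3.057]
force: [0.0, 0.4, -3.6]
finger_gap: 0.204
gripper_force: 30.0
```

```bash
python3 - <<'E'
from h import *
b=snap('scene','sc4.png'); a=snap('top','top4.png'); s=bot.read_state(); print(s['tool_pos'],s['orientation'],s['force'],s['joints'].round(2))
A=cv2.resize(b['frame'][180:390,130:330],None,fx=2.5,fy=2.5,interpolation=cv2.INTER_CUBIC)
B=cv2.resize(a['frame'][180:300,360:440],None,fx=3.5,fy=525/120,interpolation=cv2.INTER_CUBIC)
cv2.imwrite('pics/v4.png',np.hstack([A,B]))
E
```

```text
[ 588.10535867 -233.39405667  295.05138386] [ 3.13749109 -0.35072501  3.0573483 ] [ 0.77086021 -0.07002158 -3.07773238] [-0.17  0.59  0.72  1.27 -0.24  1.73  2.01]
```

View pics/v4.png

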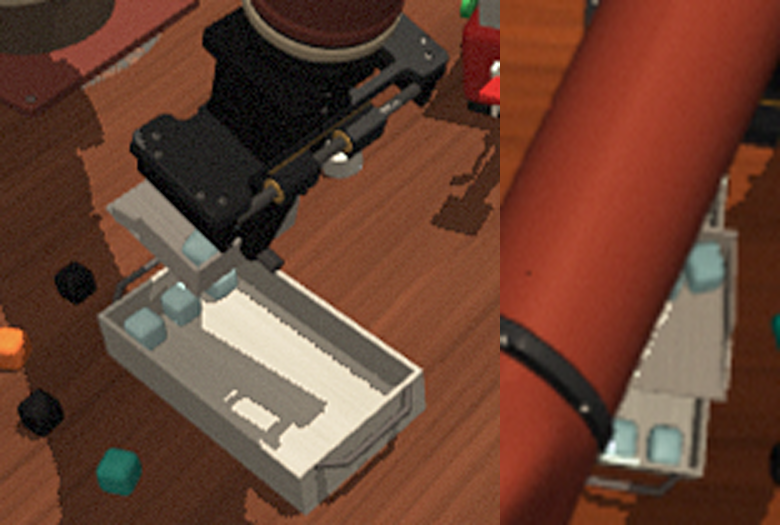

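Three cubes stay in the tray, at (145,327), (180,302), (220,280), so three are in the scoop, against its rear wall. I carry them smoothly towards the crusher.

>>> send_rows --slide '[[0, 0.02, 0.015], [0, 0.07, 0.05], [0, 0.14, 0.1], [0, 0.22, 0.17], [0, 0.32, 0.24], [0, 0.42, 0.32], [0, 0.52, 0.39], [0, 0.6, 0.45], [0, 0.68, 0.51], [0, 0.74, 0.56], [0, 0.78, 0.59], [0, 0.8, 0.6]]' --delta_rot '[[0, -0.002, 0.001], [0, -0.006, 0.004], [-0.001, -0.013, 0.009], [-0.002, -0.021, 0.014], [-0.002, -0.03, 0.02], [-0.003, -0.039, 0.026], [-0.004, -0.048, 0.032], [-0.004, -0.056, 0.038], [-0.005, -0.064, 0.043], [-0.005, -0.07, 0.047], [-0.006, -0.073, 0.049], [-0.006, -0.075, 0.05]]' --grip '[0, 0, 0, 0, 0, 0, 0, 0, 0, 0, 0, 0]'

```text
time: 8.65
tool_pos: [588.5, -112.5, 387.0]
orientation: [-3.139, -0.198, -3.126]
force: [-0.1, 0.4, -4.0]
finger_gap: 0.202
gripper_force: 30.0
```

>>> send_rows --slide '[[0.004, 0.02, 0.001], [0.015, 0.07, 0.004], [0.03, 0.14, 0.009], [0.048, 0.23, 0.015], [0.07, 0.33, 0.02], [0.09, 0.43, 0.027], [0.112, 0.53, 0.033], [0.132, 0.63, 0.04], [0.15, 0.71, 0.045], [0.165, 0.78, 0.05], [0.175, 0.83, 0.053], [0.178, 0.845, 0.053]]' --delta_rot '[[0, 0, 0.001], [0, 0, 0.003], [0, 0, 0.006], [0, 0, 0.011], [0, 0, 0.016], [0, 0, 0.02], [0, 0, 0.025], [0, 0, 0.03], [0, 0, 0.034], [0, 0, 0.037], [0, 0, 0.039], [0, 0, 0.0395]]' --grip '[0, 0, 0, 0, 0, 0, 0, 0, 0, 0, 0, 0]'

```text
time: 9.65
tool_pos: [615.4, 15.0, 393.8]
orientation: [-3.139, -0.199, -3.046]
force: [-0.1, -0.1, -3.8]
finger_gap: 0.206
gripper_force: 30.0
```

>>> send_rows --slide '[[0.004, 0.02, 0.001], [0.015, 0.07, 0.004], [0.03, 0.14, 0.009], [0.048, 0.23, 0.015], [0.07, 0.33, 0.02], [0.09, 0.43, 0.027], [0.112, 0.53, 0.033], [0.132, 0.63, 0.04], [0.15, 0.71, 0.045], [0.165, 0.78, 0.05], [0.175, 0.83, 0.053], [0.178, 0.845, 0.053]]' --delta_rot '[[0, 0, 0.001], [0, 0, 0.003], [0, 0, 0.006], [0, 0, 0.011], [0, 0, 0.016], [0, 0, 0.02], [0, 0, 0.025], [0, 0, 0.03], [0, 0, 0.034], [0, 0, 0.037], [0, 0, 0.039], [0, 0, 0.0395]]' --grip '[0, 0, 0, 0, 0, 0, 0, 0, 0, 0, 0, 0]'

```text
time: 10.65
tool_pos: [642.0, 141.7, 401.6]
orientation: [-3.139, -0.2, -2.967]
force: [0.6, 0.7, -4.7]
finger_gap: 0.205
gripper_force: 30.0
```

>>> send_rows --slide '[[0.004, 0.02, 0.001], [0.015, 0.07, 0.004], [0.03, 0.14, 0.009], [0.048, 0.23, 0.015], [0.07, 0.33, 0.02], [0.09, 0.43, 0.027], [0.112, 0.53, 0.033], [0.132, 0.63, 0.04], [0.15, 0.71, 0.045], [0.165, 0.78, 0.05], [0.175, 0.83, 0.053], [0.178, 0.845, 0.053]]' --delta_rot '[[0, 0, 0.001], [0, 0, 0.003], [0, 0, 0.006], [0, 0, 0.011], [0, 0, 0.016], [0, 0, 0.02], [0, 0, 0.025], [0, 0, 0.03], [0, 0, 0.034], [0, 0, 0.037], [0, 0, 0.039], [0, 0, 0.0395]]' --grip '[0, 0, 0, 0, 0, 0, 0, 0, 0, 0, 0, 0]'

```text
time: 11.65
tool_pos: [668.4, 269.2, 409.2]
orientation: [-3.139, -0.2, -2.887]
force: [-0.8, 0.5, -3.9]
finger_gap: 0.205
gripper_force: 30.0
```

```bash
python3 - <<'E'
from h import *
b=snap('scene','sc5.png'); a=snap('top','top5.png'); s=bot.read_state(); print(s['tool_pos'],s['orientation'],s['force'],s['joints'].round(2))
A=cv2.resize(b['frame'][60:260,290:490],None,fx=2.4,fy=2.4,interpolation=cv2.INTER_CUBIC)
B=cv2.resize(a['frame'][160:290,160:290],None,fx=2.4,fy=480/130,interpolation=cv2.INTER_CUBIC)
cv2.imwrite('pics/v5.png',np.hstack([A,B]))
E
```

```text
[668.53394383 267.40349438 409.46578968] [-3.13812396 -0.19962446 -2.88964002] [-0.38344537 -0.61697022 -2.67303354] [-0.68  0.65  0.54  0.86 -0.32  1.9   1.54]
```

View pics/v5.png

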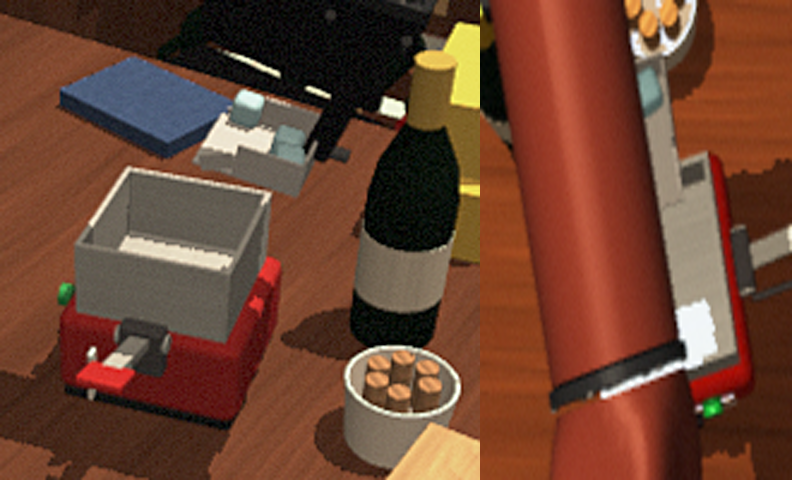

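Cubes are visible in the scoop at (245,105) and (290,140), and the lip edge runs from about (195,160) to (235,108). I check the lip against the prediction.

```bash
python3 - <<'E'
from h import *
b=dict(np.load('pics/sc5.png.npz')); p=np.array([668.4,267.0,409.4]); R=cv2.Rodrigues(np.array([0,0,.252]))[0]@cv2.Rodrigues(np.array([0,.2,0]))[0]
for n,q in dict(lipL=(-47.5,-46,0),lipR=(-47.5,46,0),rearbotL=(47.5,-46,0),reartopL=(46,-46,35),reartopR=(46,46,35)).items():
    w=p+R@(np.array(q)-[66.7,0,166]); u=np.array(proj(b,w)); print(n,w.round(0),((u-[290,60])*2.4).round(0))
E
```

```text
lipL [540. 186. 269.] [181. 156.]
lipR [517. 275. 269.] [212. 108.]
rearbotL [630. 210. 251.] [285. 195.]
reartopL [635. 211. 285.] [295. 160.]
reartopR [612. 300. 285.] [321. 109.]
```

Within about 8 mm of the prediction. I lower the flat scoop so the lip is over the hopper's middle, then tip it.

>>> send_rows --slide '[[-0.02, -0.005, -0.03], [-0.06, -0.015, -0.09], [-0.11, -0.028, -0.16], [-0.16, -0.041, -0.235], [-0.205, -0.053, -0.3], [-0.235, -0.061, -0.345], [-0.252, -0.065, -0.37], [-0.252, -0.065, -0.37]]' --delta_rot '[[0.002, -0.008, 0], [0.006, -0.023, 0], [0.011, -0.042, 0], [0.016, -0.062, 0], [0.02, -0.079, 0], [0.023, -0.09, 0], [0.025, -0.097, 0], [0.025, -0.097, 0]]' --grip '[0, 0, 0, 0, 0, 0, 0, 0]'

```text
time: 12.42
tool_pos: [629.5, 255.8, 354.2]
orientation: [-3.139, 0.001, -2.891]
force: [-0.8, -0.0, -3.7]
finger_gap: 0.206
gripper_force: 30.0
```

>>> send_rows --slide '[[-0.084, -0.022, 0.024], [-0.168, -0.043, 0.047], [-0.258, -0.066, 0.057], [-0.349, -0.09, 0.067], [-0.445, -0.115, 0.084], [-0.542, -0.14, 0.1], [-0.647, -0.167, 0.097], [-0.752, -0.194, 0.09], [-0.82, -0.211, 0.072], [-0.891, -0.229, 0.053], [-0.891, -0.229, 0.053], [-0.891, -0.229, 0.053]]' --delta_rot '[[0.009, -0.036, 0], [0.019, -0.073, 0], [0.028, -0.109, 0], [0.037, -0.145, 0], [0.047, -0.181, 0], [0.056, -0.218, 0], [0.065, -0.254, 0], [0.075, -0.29, 0], [0.081, -0.315, 0], [0.087, -0.339, 0], [0.087, -0.339, 0], [0.087, -0.339, 0]]' --grip '[0, 0, 0, 0, 0, 0, 0, 0, 0, 0, 0, 0]'

```text
time: 13.42
tool_pos: [496.9, 221.2, 362.4]
orientation: [-3.139, 0.699, -2.892]
force: [0.6, -0.7, -2.5]
finger_gap: 0.206
gripper_force: 30.0
```

```bash
python3 - <<'E'
from h import *
b=snap('scene','sc6.png'); s=bot.read_state(); print(s['tool_pos'],s['orientation'],s['force'],s['joints'].round(2))
def blue(im):
    f=im.astype(int); m=((f[...,0]-f[...,2]>8)&(f[...,0]>90)).astype(np.uint8)
    n,_,st,ce=cv2.connectedComponentsWithStats(m); return [(ce[i].round(0).tolist(),int(st[i,4])) for i in range(1,n) if st[i,4]>15]
for nm in ('sc4','sc5','sc6'): print(nm,[x for x in blue(cv2.imread(f'pics/{nm}.png')) if 150<x[0][0]<450 and 80<x[0][1]<400])
E
```

```text
[497.69400185 221.62358841 362.89746736] [-3.13915574  0.69988128 -2.89293412] [-0.03655511 -0.09541464 -2.64903732] [-1.02 -0.33  0.31  2.11  0.57  0.77  0.82]
sc4 [([359.0, 102.0], 1035), ([209.0, 279.0], 90), ([219.0, 294.0], 55), ([201.0, 301.0], 124), ([187.0, 310.0], 133), ([175.0, 366.0], 68)]
sc5 [([352.0, 101.0], 1320), ([393.0, 104.0], 108), ([410.0, 120.0], 128), ([217.0, 290.0], 150), ([202.0, 300.0], 174), ([188.0, 310.0], 158), ([176.0, 365.0], 158)]
sc6 [([350.0, 102.0], 1017), ([345.0, 159.0], 100), ([217.0, 290.0], 159), ([202.0, 300.0], 169), ([188.0, 310.0], 163), ([176.0, 365.0], 156)]
```

>>> send_rows --slide '[[0.04, 0.01, 0.08], [0.12, 0.03, 0.16], [0.22, 0.057, 0.22], [0.33, 0.085, 0.26], [0.44, 0.113, 0.28], [0.55, 0.141, 0.3], [0.66, 0.17, 0.3], [0.77, 0.198, 0.3], [0.85, 0.218, 0.3], [0.89, 0.229, 0.3], [0.89, 0.229, 0.3]]' --delta_rot '[[-0.004, 0.015, 0], [-0.012, 0.046, 0], [-0.021, 0.084, 0], [-0.032, 0.126, 0], [-0.043, 0.168, 0], [-0.054, 0.21, 0], [-0.065, 0.252, 0], [-0.075, 0.294, 0], [-0.083, 0.324, 0], [-0.087, 0.339, 0], [-0.087, 0.339, 0]]' --grip '[0, 0, 0, 0, 0, 0, 0, 0, 0, 0, 0]'

```text
time: 14.38
tool_pos: [633.3, 258.2, 405.2]
orientation: [-3.135, -0.002, -2.889]
force: [-0.1, -0.3, -3.6]
finger_gap: 0.206
gripper_force: 30.0
```

```bash
python3 - <<'E'
from h import *
b=snap('scene','sc7.png'); a=snap('top','top7.png'); s=bot.read_state(); print(s['tool_pos'],s['orientation'],s['force'],s['joints'].round(2))
A=cv2.resize(b['frame'][60:260,290:490],None,fx=2.4,fy=2.4,interpolation=cv2.INTER_CUBIC)
B=cv2.resize(a['frame'][160:290,160:290],None,fx=2.4,fy=480/130,interpolation=cv2.INTER_CUBIC)
cv2.imwrite('pics/v7.png',np.hstack([A,B]))
E
```

```text
[631.77711985 257.22046685 406.79669338] [-3.13648123e+00  1.95330787e-03 -2.89032176e+00] [-1.29681933  0.43721873 -3.15478284] [-0.89  0.42  0.66  1.21 -0.25  1.59  1.54]
```

View pics/v7.png

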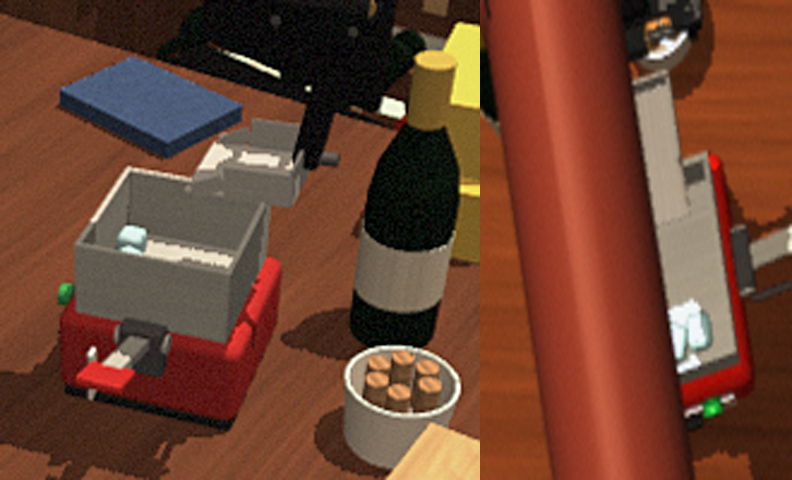

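Three cubes lie in the hopper, in the corner at (690,325) in the right half, and the scoop is empty. I carry it back to the tray.

>>> send_rows --slide '[[0, -0.06, 0], [-0.01, -0.18, 0], [-0.01, -0.32, 0], [-0.02, -0.46, 0], [-0.03, -0.6, 0], [-0.033, -0.72, 0], [-0.033, -0.79, 0], [-0.033, -0.822, 0]]' --delta_rot '[[0, 0, -0.003], [0, 0, -0.009], [0, 0, -0.016], [0, 0, -0.023], [0, 0, -0.03], [0, 0, -0.036], [0, 0, -0.04], [0, 0, -0.042]]' --grip '[0, 0, 0, 0, 0, 0, 0, 0]'

```text
time: 15.15
tool_pos: [625.6, 130.4, 407.9]
orientation: [-3.139, 0.002, -2.979]
force: [-0.2, 0.3, -3.3]
finger_gap: 0.207
gripper_force: 30.0
```

>>> send_rows --slide '[[0, -0.06, 0], [-0.01, -0.18, 0], [-0.01, -0.32, 0], [-0.02, -0.46, 0], [-0.03, -0.6, 0], [-0.033, -0.72, 0], [-0.033, -0.79, 0], [-0.033, -0.822, 0]]' --delta_rot '[[0, 0, -0.003], [0, 0, -0.009], [0, 0, -0.016], [0, 0, -0.023], [0, 0, -0.03], [0, 0, -0.036], [0, 0, -0.04], [0, 0, -0.042]]' --grip '[0, 0, 0, 0, 0, 0, 0, 0]'

```text
time: 15.82
tool_pos: [620.5, 7.2, 407.6]
orientation: [-3.138, 0.001, -3.063]
force: [-0.0, -0.1, -3.3]
finger_gap: 0.208
gripper_force: 30.0
```

>>> send_rows --slide '[[0, -0.06, -0.03], [-0.01, -0.18, -0.08], [-0.01, -0.32, -0.15], [-0.02, -0.46, -0.22], [-0.03, -0.6, -0.29], [-0.033, -0.72, -0.34], [-0.033, -0.79, -0.38], [-0.033, -0.822, -0.39]]' --delta_rot '[[0, 0, -0.003], [0, 0, -0.009], [0, 0, -0.016], [0, 0, -0.023], [0, 0, -0.03], [0, 0, -0.036], [0, 0, -0.04], [0, 0, -0.042]]' --grip '[0, 0, 0, 0, 0, 0, 0, 0]'

```text
time: 16.48
tool_pos: [614.9, -115.0, 347.3]
orientation: [-3.138, -0.001, 3.138]
force: [-0.7, -0.2, -3.4]
finger_gap: 0.204
gripper_force: 30.0
```

>>> send_rows --slide '[[0, -0.06, -0.03], [-0.01, -0.18, -0.08], [-0.01, -0.32, -0.15], [-0.02, -0.46, -0.22], [-0.03, -0.6, -0.29], [-0.033, -0.72, -0.34], [-0.033, -0.79, -0.38], [-0.033, -0.822, -0.39], [-0.033, -0.822, -0.39], [-0.033, -0.822, -0.39]]' --delta_rot '[[0, 0, -0.003], [0, 0, -0.009], [0, 0, -0.016], [0, 0, -0.023], [0, 0, -0.03], [0, 0, -0.036], [0, 0, -0.04], [0, 0, -0.042], [0, 0, -0.042], [0, 0, -0.042]]' --grip '[0, 0, 0, 0, 0, 0, 0, 0, 0, 0]'

```text
time: 17.32
tool_pos: [611.4, -235.1, 290.5]
orientation: [-3.139, 0.001, 3.058]
force: [-0.3, 0.2, -3.1]
finger_gap: 0.204
gripper_force: 30.0
```

```bash
python3 - <<'E'
from h import *
s=bot.read_state(); print(s['tool_pos'],s['orientation'],s['force'])
b=snap('scene','sc8.png')
E
```

```text
[ 611.4076165  -235.11503909  290.54781909] [-3.13906138e+00  1.41205874e-03  3.05816296e+00] [-0.32709225  0.17852492 -3.13580192]
```

>>> send_rows --slide '[[0, -0.007, -0.06], [0, -0.007, -0.18], [0, -0.007, -0.32], [0, -0.007, -0.46], [0, -0.007, -0.58], [0, -0.007, -0.66], [0, -0.007, -0.71], [0, -0.007, -0.74], [0, -0.007, -0.76], [0, -0.007, -0.775], [0, -0.007, -0.775]]' --delta_rot '[[0, 0, 0], [0, 0, 0], [0, 0, 0], [0, 0, 0], [0, 0, 0], [0, 0, 0], [0, 0, 0], [0, 0, 0], [0, 0, 0], [0, 0, 0], [0, 0, 0]]' --grip '[0, 0, 0, 0, 0, 0, 0, 0, 0, 0, 0]'

```text
time: 18.28
tool_pos: [611.4, -237.5, 175.1]
orientation: [-3.138, 0.003, 3.057]
force: [0.1, -0.2, -0.1]
finger_gap: 0.204
gripper_force: 30.0
```

Fz has gone from -3.1 to -0.1 N, so the scoop rests on the floor. I let go and then rise straight up.

>>> send_rows --slide '[[0, 0, 0], [0, 0, 0], [0, 0, 0], [0, 0, 0], [0, 0, 0], [0, 0, 0], [0, 0, 0], [0, 0, 0], [0, 0, 0], [0, 0, 0], [0, 0, 0], [0, 0, 0]]' --delta_rot '[[0, 0, 0], [0, 0, 0], [0, 0, 0], [0, 0, 0], [0, 0, 0], [0, 0, 0], [0, 0, 0], [0, 0, 0], [0, 0, 0], [0, 0, 0], [0, 0, 0], [0, 0, 0]]' --grip '[0.3, 0.5, 0.8, 1, 1, 1, 1, 1, 1, 1, 1, 1]'

```text
time: 19.28
tool_pos: [610.7, -237.3, 174.1]
orientation: [-3.138, 0.001, 3.057]
force: [-0.2, 0.0, -0.0]
finger_gap: 0.978
gripper_force: 0.0
```

>>> send_rows --slide '[[0, 0, 0.08], [0, 0, 0.2], [0, 0, 0.35], [0, 0, 0.5], [0, 0, 0.65], [0, 0, 0.8], [0, 0, 0.93], [0, 0, 1]]' --delta_rot '[[0, 0, 0], [0, 0, 0], [0, 0, 0], [0, 0, 0], [0, 0, 0], [0, 0, 0], [0, 0, 0], [0, 0, 0]]' --grip '[1, 1, 1, 1, 1, 1, 1, 1]'

```text
time: 19.95
tool_pos: [611.1, -237.9, 327.6]
orientation: [-3.138, 0.004, 3.056]
force: [-0.2, 0.2, -0.8]
finger_gap: 0.998
gripper_force: 0.0
```

>>> send_rows --slide '[[-0.01, 0.06, 0], [-0.04, 0.2, 0], [-0.07, 0.37, 0], [-0.11, 0.56, 0], [-0.14, 0.73, 0], [-0.165, 0.85, 0], [-0.178, 0.913, 0], [-0.178, 0.913, 0]]' --delta_rot '[[0, 0, 0], [0, 0, 0], [0, 0, 0], [0, 0, 0], [0, 0, 0], [0, 0, 0], [0, 0, 0], [0, 0, 0]]' --grip '[1, 1, 0, 0, 0, 0, 0, 0]'

```text
time: 20.62
tool_pos: [583.8, -97.2, 323.2]
orientation: [-3.14, -0.0, 3.061]
force: [-0.6, 1.1, -0.1]
finger_gap: 0.629
gripper_force: 0.0
```

>>> send_rows --slide '[[-0.01, 0.06, 0], [-0.04, 0.2, 0], [-0.07, 0.37, 0], [-0.11, 0.56, 0], [-0.14, 0.73, 0], [-0.165, 0.85, 0], [-0.178, 0.913, 0], [-0.178, 0.913, 0], [-0.178, 0.913, 0], [-0.178, 0.913, 0], [-0.178, 0.913, 0]]' --delta_rot '[[0, 0, 0], [0, 0, 0], [0, 0, 0], [0, 0, 0], [0, 0, 0], [0, 0, 0], [0, 0, 0], [0, 0, 0], [0, 0, 0], [0, 0, 0], [0, 0, 0]]' --grip '[0, 0, 0, 0, 0, 0, 0, 0, 0, 0, 0]'

```text
time: 21.53
tool_pos: [557.6, 34.6, 324.1]
orientation: [-3.138, 0.001, 3.054]
force: [0.6, 0.0, -0.1]
finger_gap: 0.005
gripper_force: 0.0
```

```bash
python3 - <<'E'
from h import *
s=bot.read_state(); print(s['tool_pos'],s['orientation'],s['force'],s['finger_gap'])
b=snap('scene','sc9.png'); a=snap('top','top9.png')
# scoop / tray numeric check: handle dark blob in tray area
A=cv2.resize(b['frame'][240:390,150:320],None,fx=2.4,fy=2.4,interpolation=cv2.INTER_CUBIC)
B=cv2.resize(b['frame'][90:240,290:440],None,fx=2.6,fy=2.4,interpolation=cv2.INTER_CUBIC)
cv2.imwrite('pics/v9.png',np.hstack([A,B]))
print('pad px',np.round(proj(b,[556.5,39.1,136]),1))
f=b['frame'].astype(int); m=(f[...,2]>150)&(f[...,1]<60)&(f[...,0]<60); ys,xs=np.nonzero(m[180:240,300:370]); print('red px',xs.mean()+300,ys.mean()+180,len(xs))
E
```

```text
[557.6028755   34.6265614  324.08792226] [-3.13800530e+00  1.28798260e-03  3.05388591e+00] [ 0.63406754  0.01091485 -0.14045094] 0.0050685976648852825
pad px [331.3 216. ]
red px 334.8296296296296 216.51851851851853 135
```

View pics/v9.png

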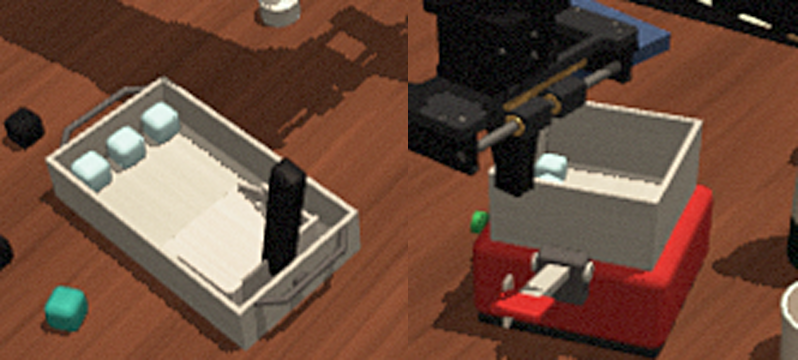

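The scoop lies flat in the tray, the three spare cubes are at the wall (90-160, 120-170), and ice is in the hopper at (550,165). The shut fingers are above the lever pad (red, about (335,216) in the full image). I descend to just above the pad and then press gently.

>>> send_rows --slide '[[0, 0.01, -0.08], [0, 0.01, -0.22], [0, 0.01, -0.38], [0, 0.01, -0.53], [0, 0.01, -0.64], [0, 0.01, -0.71], [0, 0.01, -0.73], [0, 0.01, -0.73]]' --delta_rot '[[0, 0, 0], [0, 0, 0], [0, 0, 0], [0, 0, 0], [0, 0, 0], [0, 0, 0], [0, 0, 0], [0, 0, 0]]' --grip '[0, 0, 0, 0, 0, 0, 0, 0]'

```text
time: 22.3
tool_pos: [557.1, 37.9, 213.8]
orientation: [-3.138, -0.0, 3.056]
force: [-0.3, -1.0, 0.2]
finger_gap: 0.005
gripper_force: 0.0
```

>>> send_rows --slide '[[0, 0, -0.02], [0, 0, -0.045], [0, 0, -0.07], [0, 0, -0.095], [0, 0, -0.12], [0, 0, -0.14], [0, 0, -0.16], [0, 0, -0.16], [0, 0, -0.16]]' --delta_rot '[[0, 0, 0], [0, 0, 0], [0, 0, 0], [0, 0, 0], [0, 0, 0], [0, 0, 0], [0, 0, 0], [0, 0, 0], [0, 0, 0]]' --grip '[0, 0, 0, 0, 0, 0, 0, 0, 0]'

```text
time: 23.05
tool_pos: [557.7, 37.9, 190.7]
orientation: [-3.138, 0.002, 3.057]
force: [1.6, -2.7, 5.3]
finger_gap: -0.001
gripper_force: 2.3
```

>>> send_rows --slide '[[0, 0, -0.02], [0, -0.003, -0.04], [0, -0.005, -0.06], [0, -0.007, -0.08], [0, -0.01, -0.1], [0, -0.01, -0.105], [0, -0.01, -0.105], [0, -0.01, -0.105], [0, -0.01, -0.105]]' --delta_rot '[[0, 0, 0], [0, 0, 0], [0, 0, 0], [0, 0, 0], [0, 0, 0], [0, 0, 0], [0, 0, 0], [0, 0, 0], [0, 0, 0]]' --grip '[0, 0, 0, 0, 0, 0, 0, 0, 0]'

```text
time: 23.8
tool_pos: [558.0, 36.4, 175.4]
orientation: [-3.139, 0.003, 3.057]
force: [1.6, -2.8, 7.4]
finger_gap: 0.004
gripper_force: 3.5
```

```bash
python3 - <<'E'
from h import *
s=bot.read_state(); print(s['tool_pos'],s['orientation'],s['force'],s['joint_velocities'].round(4))
E
```

```text
[558.00312407  36.42598845 175.42307811] [-3.13869397e+00  2.56666963e-03  3.05655371e+00] [ 1.64150831 -2.79579714  7.40801824] [ 0.      0.0003  0.0003  0.0021 -0.0003 -0.0003  0.0002]
```

The tip is at 105 mm and the push is 7.4 N, which fits the lever being level (about 8 N). I hold a moment longer and hand in.

>>> send_rows --slide '[[0, 0, 0], [0, 0, 0], [0, 0, 0], [0, 0, 0], [0, 0, 0], [0, 0, 0]]' --delta_rot '[[0, 0, 0], [0, 0, 0], [0, 0, 0], [0, 0, 0], [0, 0, 0], [0, 0, 0]]' --grip '[0, 0, 0, 0, 0, 0]'

```text
time: 24.3
tool_pos: [558.0, 36.4, 175.5]
orientation: [-3.139, 0.003, 3.056]
force: [1.8, -1.7, 7.8]
finger_gap: 0.005
gripper_force: 3.5
```

```bash
python3 - <<'E'
from h import *
from bench import hand_in
s=bot.read_state(); print(s['tool_pos'],s['force'])
if 170<s['tool_pos'][2]<181 and s['force'][2]>4: print(hand_in())
E
```

```text
[558.00870266  36.40746579 175.47534281] [ 1.77524279 -1.67105551  7.76063447]
the job is handed in; nothing more can be done
None
```

The job is handed in at about 24 s, with no verdict returned: three ice cubes went into the hopper, the scoop lies released in the tray, and the shut gripper is holding the lever about level at 7.8 N.

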